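# Unlock the red stop and close it on the offcut

## Robot

A 6-joint arm with a two-finger parallel gripper is mounted at the origin on a cart in front of the work surface, level with it; the furniture and walls round the work are solid. World frame = base frame: x ahead of the robot, y to its left, z up, the work surface at z = 0. Lengths are in m, angles in rad, forces in N, time in s.
With the tool pointing down it reaches from about 0.35 to 0.85 m from the base axis. Payload 8.1 kg.
Tool frame: the origin (TCP) lies at the very end of the fingers, on their centre line; the grasp point (between the pads) lies hold_point_z behind it (hold_point_z is the distance from the TCP to the grasp point, in m); y points along the fingers, x is the direction in which the jaws open and shut, and the axes are right-handed (so a half turn about y gives the same grasp; the last joint's range is limited). The gripper opens to 85 mm and grips with 20 to 120 N. Pads are 22 mm wide; open, the fingers measure 114 mm over their backs; the gripper's body (76 mm by 85 mm) begins 54 mm behind the grasp point. The pads swing forward as they close: fully open they stand 13 mm farther back than shut.
Start: joints at [-0.085, 0.13, 1.488, -0, 1.523, -0.085], TCP at [0.6, 0, 0.21] pointing down, gripper open.
Joint ranges: [-2.96, 2.96], [-0.89, 2.26], [0.02, 2.5], [-1.34, 4.48], [0, 2.73], [-2.66, 2.66]. Speed limits (rad/s): [2.39, 2.39, 2.79, 3.14, 3.14, 3.14].

## Interface

Orientations are given as a unit quaternion [x, y, z, w].
In Python, from rig import * gives the robot as it stands. Calls block until the motion is done:
- goto(position, orientation): joint-space move of the TCP to a pose.
- move_l(position, ori=None, v=0.15, contact_N=None): straight line of the TCP; ori=None keeps the orientation; v is the mean speed in m/s. With contact_N (N) it stops when the force on the tool has changed by that much, and returns True; else False.
- move_j(angles): joint-space move.
- set_gripper(opening, newtons=None): opening from 0.0 (shut) to 1.0 (fully open); newtons is the grip in N (None keeps the last); returns when the fingers have stopped.
- hold(seconds).
- ik(position, orientation): joint angles nearest the present ones, or None.
- get_image(name): name is "scene" or "side" or "wrist"; returns a dict with "color" (400x640x3 uint8, red, green, blue), "depth" (400x640 float32, m along the optical axis (not along the pixel's ray), 0 where there is no reading), "fx", "fy", "cx", "cy" (pixels), "k1" (the pictures are not rectified: a ray, as slopes to the right and down, at radius r is drawn at 1 + k1 r^2 times it, then the intrinsics apply), "R" (3x3) and "t" (3): a world point X has camera coordinates R X + t. Camera axes: x right, y down, z forward; pixel columns grow to the right and rows downward; lengths in m; the calibration is good to about 2 mm. A picture is of the moment at which its call begins.
A pose or a line that the arm cannot do raises PlanningError and nothing moves.
- close_job(): hands the job in, once; it reports no verdict.
Readings, each from a call of its own:
- read_t(): time.
- read_qpos(): joint angles.
- read_joint_vel(): joint speeds.
- read_tau(): joint torques, N m.
- read_ee_pos(): TCP position.
- read_tcp_rot(): TCP orientation.
- read_wrist_force(): force on the tool from outside, world axes, zero at the start.
- read_ft_torque(): the same for the moment, N m.
- read_width(): opening from 0.0 (shut) to 1.0 (fully open).
Only numpy, scipy, OpenCV 4.12 (cv2) and the standard library are available. Lean on these libraries where they do the work, as an engineer would, in place of code of your own. Each camera call takes 0.05 s, during which the arm holds its last target.

## Task

On the stop jig, pull up the red T-handle, turn it about a quarter turn either way and lower it so that its spring pin rests in the notch and stays out. Then slide the red stop along the jig until the wood offcut is held snugly between it and the yellow-handled end stop, and leave it there. Leave the yellow handle's pin locked.

Things in the scene. Friction and masses are not known exactly. Their poses are not given: they have to be found in the camera images.
- red_grip (a point): Centre of the red T-bar (60 mm along its y, 12 x 12 mm) of the red stop's spring pin; locked: 92 mm above the worktop, 25 mm above its collar, bar along the jig. Pulls up 26 mm (4 to 8 N). From 20 mm up it turns about the vertical, either way; turned 68 to 100 degrees (best 75 to 90) and lowered, it rests in its notch 15 mm above locked and stays. Locked, the stop cannot slide.
- red_fin (a point): Centre of the red grip fin on the red stop's tail: 14 mm thick (its x), 30 mm long (its y, along the jig), 40 mm high, centre 63 mm above the worktop, foot on the stop's top at 44 mm. The red T-bar's axis is 80 mm, the stop's pushing face 112 mm from it towards -y. Unlocked, the stop slides to the fin's -y up to 75 mm against 4 N friction.
- offcut_centre (a point): Centre of the loose pine offcut, 42 x 80 x 36 mm (its x, y, z), lying in the jig's shallow trough (48 mm wide, floor 18 mm above the worktop) between the two stops, its 80 mm along the jig.
- yellow_grip (a point): Centre of the yellow T-bar, same size and kind as the red one, on the end stop at the jig's -y end, 92 mm above the worktop, locked. The end stop's face is 30 mm from its axis. The line from it to the red T-bar is the jig's length. Along it, the red fin is 282 mm from this axis at the start and 222 mm when the offcut is snug between both faces.
Not all that is in view belongs to the job. What is meant by the part that bears offcut_centre is not turquoise, and is the larger of those in its own colour.

How it is judged:
By the outcome, as a careful person would: the job done as asked, in the order asked, and still so for the second after the job is handed in, with the robot touching nothing.
It also fails if it takes over 43 s, if anything falls off the work surface, if the arm or the gripper's body presses on something with over 40 N, if the wrist force passes 120 N, or if a joint passes its speed limit or range.

## Working session

There is one attempt and no reset: what is moved stays moved. The work goes in short steps, each a Python script; the robot and the scene stay as the last script left them, time stands still between calls to the robot, and variables do not carry over. Pictures are saved under pics/ and viewed, and the job is handed in when it is done.

```bash
ls; mkdir -p pics; python3 - <<'E'
from rig import *
import cv2,numpy as np
for n in ["scene","side","wrist"]:
    im=get_image(n); np.savez(f"pics/{n}0.npz",**im)
    cv2.imwrite(f"pics/{n}0.png",im["color"][:,:,::-1])
    print(n,im["fx"],im["fy"],im["cx"],im["cy"],im["k1"],im["R"],im["t"])
print(read_t(),read_width(),read_tcp_rot())
try: print(hold_point_z)
except Exception as e: print(e)
E
```

```text
pics
scene 519.3870604341865 519.3870604341865 319.3859300032599 200.55984410798132 -0.013216306272294564 [[-0.84394619 -0.53614366  0.0174588 ]
 [-0.34425506  0.51635928 -0.78413108]
 [ 0.4113919  -0.66777471 -0.62034961]] [0.4820334  0.1243741  1.13335909]
side 383.7288598369449 383.7288598369449 318.58221807917477 198.3606367151757 -0.05321277117600174 [[ 0.93991012 -0.34108057 -0.01526456]
 [-0.20446835 -0.52651903 -0.82520931]
 [ 0.27342578  0.77874371 -0.56462074]] [-0.37105333  0.25869162  0.70075152]
wrist 359.2006682346964 359.2006682346964 323.96727461644116 189.3273317946758 -0.04464700628564293 [[ 9.99999123e-01 -7.13135261e-04 -1.11638057e-03]
 [-3.34175329e-04 -9.51278866e-01  3.08331652e-01]
 [-1.28187142e-03 -3.08331008e-01 -9.51278270e-01]] [-0.5984363  -0.04046021  0.37956058]
0.15 1.0043204388234863 [-7.07065899e-01  5.20353284e-04  4.98614864e-04  7.07147293e-01]
0.0187
```

View pics/scene0.png

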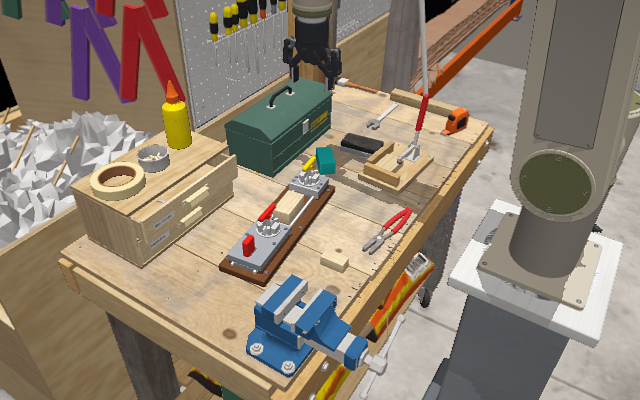

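View pics/side0.png

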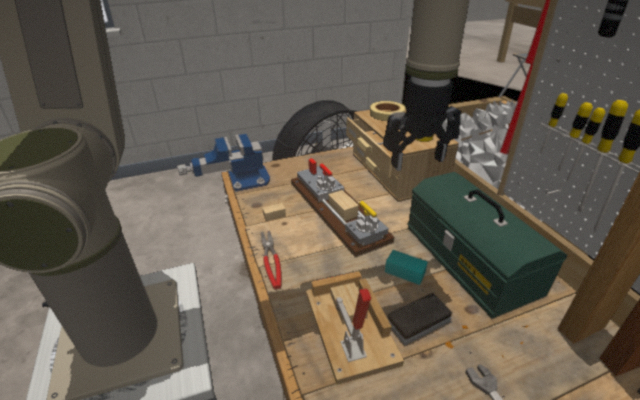

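View pics/wrist0.png

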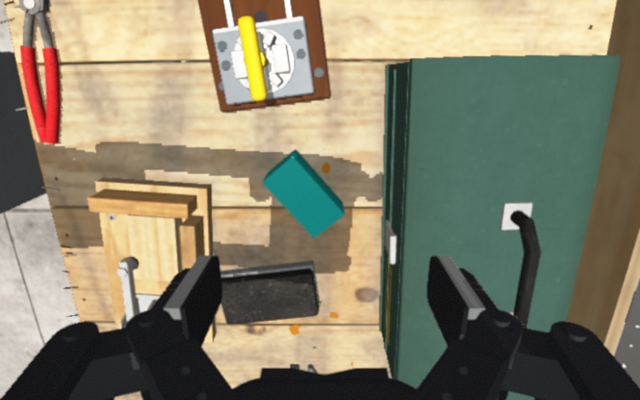

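```bash
cat > h.py <<'E'
import cv2,numpy as np
def mask(im,col):
    hsv=cv2.cvtColor(im["color"],cv2.COLOR_RGB2HSV); H,S,V=cv2.split(hsv)
    if col=="red": return (((H<6)|(H>174))&(S>180)&(V>80)).astype(np.uint8)
    if col=="yellow": return ((H>22)&(H<34)&(S>200)&(V>110)).astype(np.uint8)
def K(im): return np.array([[im["fx"],0,im["cx"]],[0,im["fy"],im["cy"]],[0,0,1.]])
def rays(im,px):
    # 1+k1 r^2 model -> cv2.undistortPoints with k1
    p=cv2.undistortPoints(np.array(px,float).reshape(-1,1,2),K(im),np.array([float(im["k1"]),0,0,0,0])).reshape(-1,2)
    return np.c_[p,np.ones(len(p))]
def onplane(im,px,z):
    R=im["R"];c=-R.T@im["t"]; d=rays(im,px)@R
    s=(z-c[2])/d[:,2]; return c+d*s[:,None]
def depthpts(im,px):
    px=np.array(px); d=im["depth"][px[:,1].astype(int),px[:,0].astype(int)]
    r=rays(im,px)*d[:,None]; return (r-im["t"])@im["R"]
def blobs(im,col,amin=25):
    n,l,s,c=cv2.connectedComponentsWithStats(mask(im,col))
    out=[]
    for i in range(1,n):
        if s[i,4]>=amin:
            ys,xs=np.where(l==i); px=np.c_[xs,ys]
            out.append((s[i,4],c[i],s[i,:4],px))
    return out
E
python3 - <<'E'
from h import *
np.set_printoptions(precision=4,suppress=True)
for n in ["scene","side","wrist"]:
    im=dict(np.load(f"pics/{n}0.npz"))
    for col in ["red","yellow"]:
        for a,c,b,px in blobs(im,col):
            P=depthpts(im,px); ok=im["depth"][px[:,1],px[:,0]]>0
            if ok.sum()<5: continue
            m=np.median(P[ok],0)
            if 0.3<m[0]<0.8 and -.4<m[1]<.6: print(n,col,a,c,b,m,P[ok].min(0),P[ok].max(0))
E
```

```text
scene red 197 [421.934  111.6345] [416  94  14  37] [ 0.3875 -0.1973  0.1493] [ 0.3806 -0.217   0.1008] [ 0.396  -0.1827  0.1938]
scene red 138 [267.1812 212.2319] [259 203  17  19] [0.5156 0.2947 0.0962] [0.5091 0.1839 0.0176] [0.5801 0.3203 0.1002]
scene red 251 [398.761  219.3267] [383 208  29  26] [0.3093 0.0652 0.01  ] [0.2956 0.0148 0.0035] [0.3302 0.1124 0.0151]
scene red 194 [248.0773 245.4691] [243 235  12  22] [0.503  0.3774 0.0703] [0.4985 0.3572 0.0452] [0.513  0.3869 0.0845]
scene yellow 1093 [176.5755 124.6862] [162 100  30  49] [0.7705 0.2755 0.2123] [0.7589 0.238  0.1524] [0.8053 0.2897 0.2594]
scene yellow 99 [308.9495 164.0808] [303 156  13  16] [0.5418 0.0945 0.0961] [0.5357 0.0624 0.0795] [0.5504 0.1213 0.1009]
scene yellow 176 [400.5284 295.9261] [388 276  32  40] [ 0.3381 -0.1247 -0.4564] [ 0.3239 -0.2409 -0.4731] [ 0.3461 -0.0455 -0.4394]
scene yellow 76 [380.9474 322.9868] [375 312  12  21] [ 0.3421  0.0014 -0.4604] [ 0.3363 -0.0375 -0.4748] [ 0.3475  0.0294 -0.4485]
scene yellow 116 [339.5086 383.9741] [328 369  23  31] [ 0.3501  0.2266 -0.4886] [ 0.3448  0.1
[... 320 characters left out ...]
 [320 164  11  11] [0.5179 0.2835 0.0962] [0.5129 0.26   0.0858] [0.5253 0.3157 0.0989]
side red 162 [273.963  272.7654] [265 256  15  30] [0.3096 0.0485 0.0105] [0.2994 0.0134 0.0081] [0.3291 0.1014 0.0136]
side red 90 [364.8    295.4333] [360 290  10  13] [ 0.3879 -0.2159  0.1914] [ 0.3827 -0.2217  0.1781] [ 0.3954 -0.2043  0.1963]
side yellow 56 [367.375  208.1964] [361 202  14  13] [0.5445 0.0867 0.0967] [0.5394 0.0608 0.0934] [0.5505 0.1136 0.0994]
wrist red 2249 [43.0365 93.0293] [21 47 39 96] [0.3121 0.063  0.0104] [ 0.2982  0.012  -0.0204] [0.3347 0.107  0.0144]
wrist yellow 977 [252.6776  58.1034] [238  16  28  85] [0.5469 0.0885 0.0971] [0.5202 0.0589 0.0172] [0.5544 0.1271 0.1001]
```

```bash
python3 - <<'E'
from rig import *
from h import *
np.set_printoptions(precision=4,suppress=True)
goto([0.53,0.24,0.34],read_tcp_rot())
hold(0.2)
im=get_image("wrist"); np.savez("pics/wrist1.npz",**im); cv2.imwrite("pics/wrist1.png",im["color"][:,:,::-1])
print(read_t(),read_ee_pos())
for col in ["red","yellow"]:
    for a,c,b,px in blobs(im,col,100):
        P=depthpts(im,px); ok=im["depth"][px[:,1],px[:,0]]>0
        print(col,a,c,b,np.median(P[ok],0),P[ok].min(0),P[ok].max(0))
E
```

```text
1.4917 [0.5303 0.2389 0.3391]
red 316 [306.0443  25.5032] [300  11  13  30] [0.5099 0.3665 0.0824] [0.5033 0.3526 0.0647] [0.5162 0.3813 0.0857]
red 481 [315.6071 100.1185] [309  73  15  55] [0.52   0.2886 0.0974] [0.5129 0.2489 0.0176] [0.5274 0.3171 0.1   ]
red 583 [183.8268 245.4957] [173 221  22  50] [0.3085 0.0671 0.011 ] [0.2981 0.0238 0.0055] [0.4766 0.2459 0.3829]
yellow 2829 [613.2375 140.0824] [565 112  75  76] [0.7661 0.2689 0.2216] [0.7601 0.233  0.1555] [0.786  0.284  0.2506]
yellow 295 [337.3356 259.5729] [332 240  12  40] [0.5452 0.0917 0.0977] [0.5386 0.0631 0.0871] [0.5531 0.118  0.1002]
```

View pics/wrist1.png

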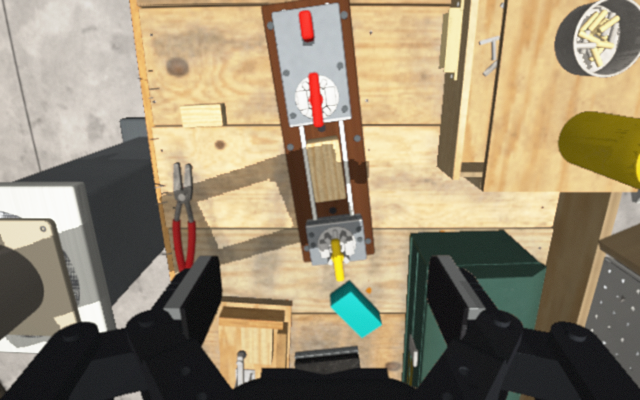

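```bash
cat >> h.py <<'E'
from scipy.spatial.transform import Rotation as Ro
def quat(yaw): return (Ro.from_euler('z',yaw)*Ro.from_euler('x',-np.pi/2)).as_quat()
def rect(im,px,z):
    (cx,cy),(w,h),a=cv2.minAreaRect(px.astype(np.float32)); bx=cv2.boxPoints(((cx,cy),(w,h),a))
    P=onplane(im,np.vstack([[cx,cy],bx]),z); e=[P[2]-P[1],P[3]-P[2]]
    e.sort(key=lambda v:-np.linalg.norm(v)); v=e[0]; v=v*np.sign(v[1])
    return P[0],np.linalg.norm(e[0]),np.linalg.norm(e[1]),np.degrees(np.arctan2(-v[0],v[1]))
E
python3 - <<'E'
from rig import *
from h import *
np.set_printoptions(precision=4,suppress=True)
im=dict(np.load("pics/wrist1.npz"))
def rep(im,lim):
    for col in ["red","yellow"]:
        for a,c,b,px in blobs(im,col,100):
            P=depthpts(im,px); ok=im["depth"][px[:,1],px[:,0]]>0; m=np.median(P[ok],0)
            if .48<m[0]<.57 and m[2]>.05: print(col,a,m, rect(im,px,m[2]))
rep(im,0)
yaw=np.radians(7.3)
goto([0.519,0.29,0.20],quat(yaw)); hold(0.2)
im=get_image("wrist"); np.savez("pics/wrist2.npz",**im); cv2.imwrite("pics/wrist2.png",im["color"][:,:,::-1])
rep(im,0)
print(read_t(),read_ee_pos(),read_qpos(),read_wrist_force())
E
```

```text
red 316 [0.5099 0.3665 0.0824] (array([0.5098, 0.3664, 0.0824]), np.float64(0.030072140837548594), np.float64(0.011661906908318224), np.float64(8.040520443802619))
red 481 [0.52   0.2886 0.0974] (array([0.5198, 0.2886, 0.0974]), np.float64(0.058225396916896224), np.float64(0.012166759691799495), np.float64(4.221203112005537))
yellow 295 [0.5452 0.0917 0.0977] (array([0.5452, 0.0916, 0.0977]), np.float64(0.056337312124406326), np.float64(0.012540262127005613), np.float64(3.213289137273774))
red 624 [0.5092 0.368  0.0823] (array([0.5092, 0.3678, 0.0823]), np.float64(0.027655659766877665), np.float64(0.01195652626720312), np.float64(7.4615724790126725))
red 1017 [0.5192 0.29   0.0974] (array([0.5192, 0.2908, 0.0974]), np.float64(0.05870335949976043), np.float64(0.01431641594893123), np.float64(1.1712885736123093))
yellow 270 [0.5425 0.109  0.0972] (array([0.5428, 0.1091, 0.0972]), np.float64(0.026612597801265625), np.float64(0.012162064557466712), np.float64(7.527429980385472))
2.3917 [0.5205 0.2901 0.2026] [ 0.4224  0.1184  1.5143 -0.0001  1.5048  0.296 ] [0.0044 0.1819 0.2119]
```

View pics/wrist2.png

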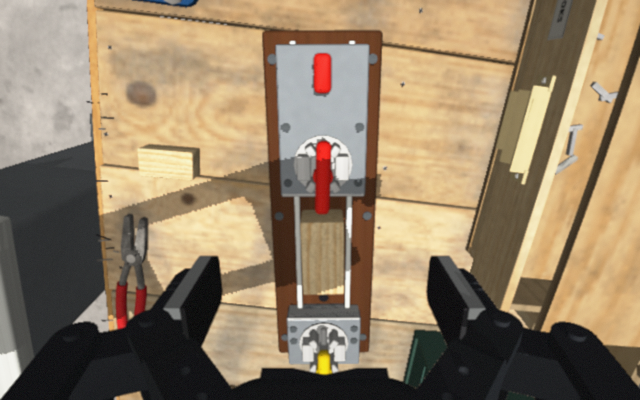

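```bash
python3 - <<'E'
from rig import *
from h import *
np.set_printoptions(precision=4,suppress=True)
q=quat(np.radians(7.5))
set_gripper(0.6)
print(move_l([0.5193,0.290,0.10],q,v=0.12))
c=move_l([0.5193,0.290,0.077],q,v=0.06,contact_N=8)
print(c,read_ee_pos(),read_wrist_force())
set_gripper(0.0,50)
print(read_width(),read_ee_pos(),read_wrist_force(),read_t())
im=get_image("scene");cv2.imwrite("pics/scene3.png",cv2.resize(im["color"][130:300,180:400,::-1],None,fx=3,fy=3))
im=get_image("wrist");cv2.imwrite("pics/wrist3.png",im["color"][:,:,::-1])
E
```

```text
False
False [0.5189 0.2898 0.0764] [-0.0833  0.5659  0.4674]
-0.0030348838330349535 [0.5193 0.2901 0.0771] [-0.0105  1.1891 -0.0643] 4.875
```

View pics/scene3.png

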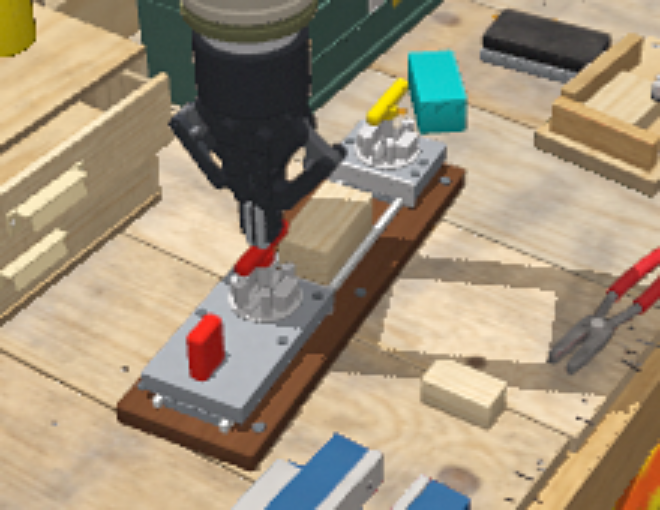

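View pics/wrist3.png

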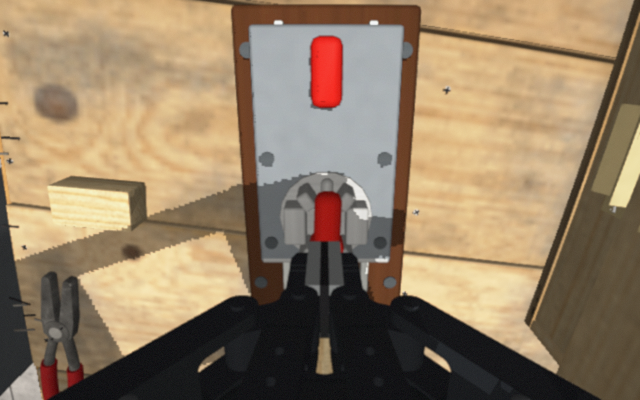

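```bash
python3 - <<'E'
from rig import *
from h import *
np.set_printoptions(precision=4,suppress=True)
print(read_width(),read_tcp_rot(),read_ee_pos())
for n in ["wrist","scene","side"]:
    im=get_image(n)
    for a,c,b,px in blobs(im,"red",20):
        P=depthpts(im,px); ok=im["depth"][px[:,1],px[:,0]]>0; m=np.median(P[ok],0)
        if .48<m[0]<.57 and m[2]>.04: print(n,a,c,m,P[ok].min(0),P[ok].max(0))
    if n=="wrist":
        px=np.array([[x,y] for y in range(235,320,6) for x in (312,337)])
        print(np.c_[px,depthpts(im,px)])
    if n=="side":
        cv2.imwrite("pics/side4.png",cv2.resize(im["color"][130:260,270:430,::-1],None,fx=4,fy=4))
    if n=="scene":
        cv2.imwrite("pics/scene4.png",cv2.resize(im["color"][180:260,220:320,::-1],None,fx=7,fy=7))
E
```

```text
0.0013090926661286936 [-0.7056 -0.0463  0.0462  0.7056] [0.5193 0.29   0.0771]
wrist 2038 [326.1472  71.3292] [0.5091 0.3685 0.0824] [0.5017 0.3531 0.0788] [0.5167 0.3824 0.0852]
wrist 1224 [327.2737 217.7639] [0.5173 0.3086 0.0973] [0.5112 0.2897 0.0818] [0.5271 0.3188 0.1027]
[[312.     235.       0.5122   0.2927   0.0827]
 [337.     235.       0.5228   0.3007   0.0966]
 [312.     241.       0.5121   0.2987   0.1014]
 [337.     241.       0.5227   0.3003   0.1018]
 [312.     247.       0.5122   0.2988   0.1071]
 [337.     247.       0.5224   0.3007   0.1082]
 [312.     253.       0.5124   0.2995   0.1136]
 [337.     253.       0.5221   0.3012   0.1144]
 [312.     259.       0.5125   0.2996   0.1186]
 [337.     259.       0.522    0.3006   0.1182]
 [312.     265.       0.5127   0.2992   0.1224]
 [337.     265.       0.5218   0.3008   0.1231]
 [312.     271.       0.5128   0.2995   0.1271]
 [337.     271.       0.5217   0.3007   0.1272]
 [312.     277.       0.5129   0.2996   0.1313]
 [337.     277.       0.5217   0.3001   0.1303]
 [312.     283.       0.513    0.2994   0.1347]
 [337
[... 213 characters left out ...]
1    0.3019   0.1439]
 [312.     301.       0.5132   0.3006   0.1467]
 [337.     301.       0.5208   0.3022   0.1475]
 [312.     307.       0.5133   0.3008   0.1499]
 [337.     307.       0.5208   0.3018   0.1499]
 [312.     313.       0.5135   0.3      0.1517]
 [337.     313.       0.5207   0.3018   0.1528]
 [312.     319.       0.5135   0.301    0.1556]
 [337.     319.       0.5206   0.3015   0.1551]]
scene 93 [265.8065 214.8387] [0.5138 0.3039 0.0939] [0.5083 0.2657 0.0796] [0.5215 0.3222 0.1124]
scene 192 [248.0208 245.4792] [0.5034 0.3777 0.071 ] [0.499  0.3589 0.0471] [0.514  0.3872 0.0854]
side 49 [312.3061 164.5306] [0.5078 0.3587 0.0769] [0.5032 0.3527 0.0531] [0.5151 0.3769 0.0844]
```

View pics/side4.png

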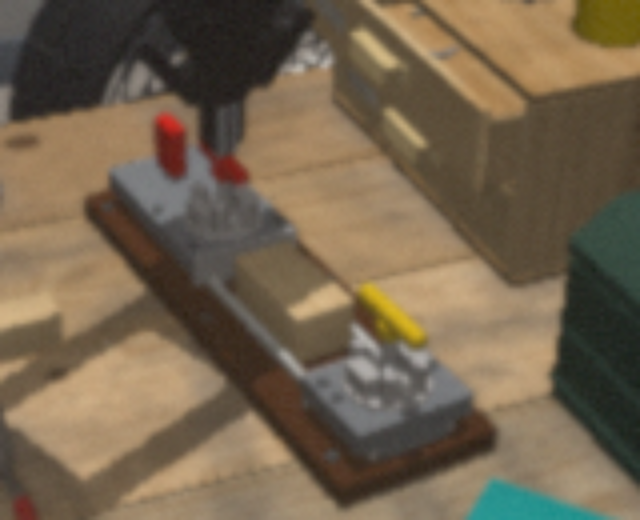

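View pics/scene4.png

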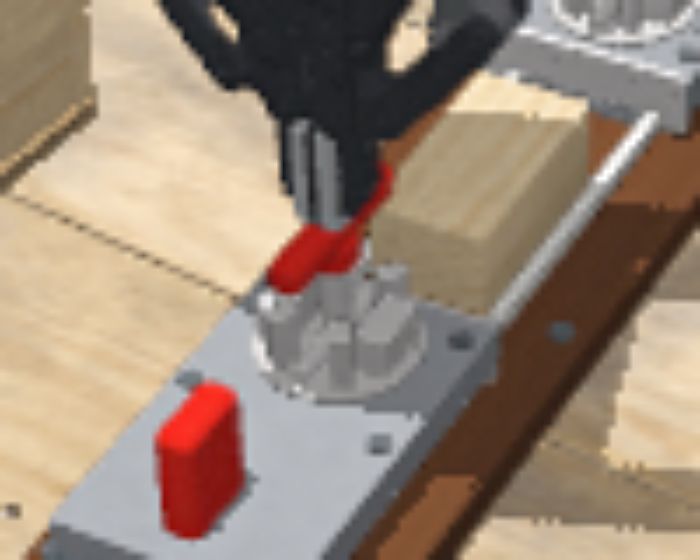

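```bash
python3 - <<'E'
from rig import *
from h import *
np.set_printoptions(precision=4,suppress=True)
im=get_image("wrist")
cv2.imwrite("pics/wrist5.png",cv2.resize(im["color"][170:310,260:390,::-1],None,fx=5,fy=4))
for y in (225,232,238,250,265): 
    px=np.array([[x,y] for x in range(300,352,4)]); print(y); print(np.c_[px[:,0],depthpts(im,px)])
im=get_image("scene")
for x in (263,266,269):
    px=np.array([[x,y] for y in range(198,226,2)]); print(x); print(np.c_[px[:,1],depthpts(im,px),im["color"][px[:,1],px[:,0]]])
E
```

```text
225
[[300.       0.5055   0.2878   0.0617]
 [304.       0.5077   0.2879   0.0612]
 [308.       0.51     0.2818   0.0466]
 [312.       0.5123   0.2826   0.0477]
 [316.       0.513    0.3042   0.0965]
 [320.       0.5147   0.3045   0.0966]
 [324.       0.5164   0.3051   0.0976]
 [328.       0.5181   0.3054   0.0977]
 [332.       0.5198   0.3057   0.0978]
 [336.       0.5217   0.3053   0.0964]
 [340.       0.5235   0.3051   0.0954]
 [344.       0.5306   0.2859   0.0499]
 [348.       0.5314   0.2912   0.0617]]
232
[[300.       0.506    0.284    0.0623]
 [304.       0.5082   0.2836   0.0609]
 [308.       0.5105   0.2767   0.0454]
 [312.       0.5129   0.2778   0.047 ]
 [316.       0.5134   0.301    0.0968]
 [320.       0.5151   0.302    0.0985]
 [324.       0.5167   0.3025   0.0991]
 [328.       0.5186   0.3016   0.0967]
 [332.       0.5202   0.3027   0.0985]
 [336.       0.5221   0.3023   0.0972]
 [340.       0.5292   0.28     0.0471]
 [344.       0.5313   0.2814   0.0497]
 [348.       0.5319   0.2874   0.0624]]
238
[[300.       0.5064   0.2802   0.0617]
 [304.       0.5086   0.2808   0.
[... 3546 characters left out ...]
62   0.1214  31.      34.      36.    ]
 [206.       0.5092   0.2956   0.1153  30.      32.      35.    ]
 [208.       0.5095   0.2956   0.1099  31.      33.      36.    ]
 [210.       0.5081   0.2978   0.1067  45.      49.      54.    ]
 [212.       0.5124   0.2927   0.0958 143.      52.      50.    ]
 [214.       0.5133   0.292    0.0895 154.      23.      20.    ]
 [216.       0.5117   0.2943   0.0863 148.      23.      19.    ]
 [218.       0.5121   0.2942   0.0805 143.      40.      34.    ]
 [220.       0.514    0.2923   0.0727 120.     121.     120.    ]
 [222.       0.5142   0.2924   0.067  121.     119.     119.    ]
 [224.       0.5135   0.2936   0.0627 123.     121.     121.    ]]
```

View pics/wrist5.png

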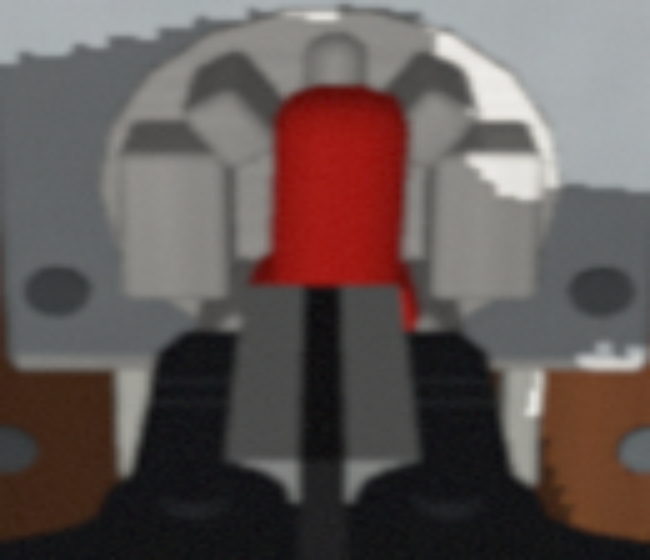

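```bash
python3 - <<'E'
from rig import *
from h import *
np.set_printoptions(precision=4,suppress=True)
q=quat(np.radians(7.5))
move_l([0.5193,0.290,0.100],q,v=0.1)
set_gripper(0.5)
c=move_l([0.5193,0.290,0.058],q,v=0.06,contact_N=6)
print(c,read_ee_pos(),read_wrist_force())
set_gripper(0.0,50)
print(read_width(),read_ee_pos(),read_wrist_force(),read_ft_torque(),read_t())
im=get_image("scene");cv2.imwrite("pics/scene6.png",cv2.resize(im["color"][180:260,220:320,::-1],None,fx=7,fy=7))
im=get_image("wrist");cv2.imwrite("pics/wrist6.png",cv2.resize(im["color"][170:310,260:390,::-1],None,fx=5,fy=4))
E
```

```text
False [0.5196 0.2901 0.0583] [ 0.5233 -0.3054 -0.4867]
0.16457302004083807 [0.52   0.2903 0.0588] [ 0.5143 -0.0112  3.9957] [-0.0554 -0.1125  0.0187] 7.3167
```

View pics/scene6.png

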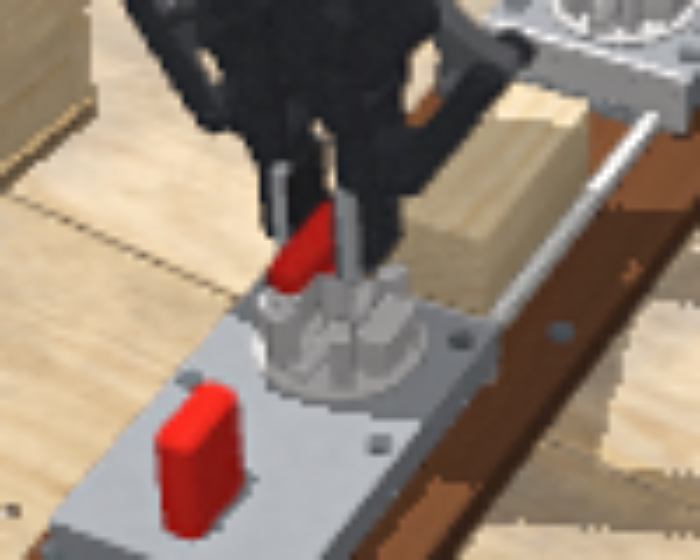

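View pics/wrist6.png

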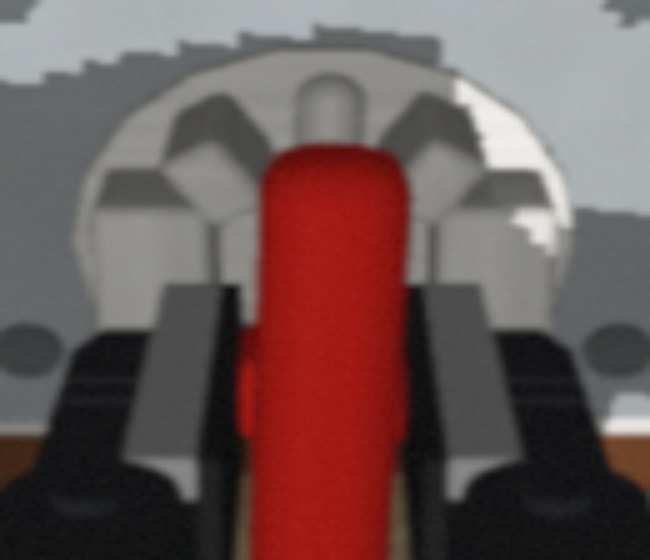

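```bash
python3 - <<'E'
from rig import *
from h import *
np.set_printoptions(precision=4,suppress=True)
q=quat(np.radians(7.5))
set_gripper(0.0,80)
p=read_ee_pos(); 
move_l([0.5196,0.290,0.058+0.0255],q,v=0.05)
print(read_width(),read_ee_pos(),read_wrist_force(),read_ft_torque(),read_t())
im=get_image("scene");cv2.imwrite("pics/scene7.png",cv2.resize(im["color"][180:260,220:320,::-1],None,fx=7,fy=7))
im=get_image("wrist");cv2.imwrite("pics/wrist7.png",cv2.resize(im["color"][170:310,260:390,::-1],None,fx=5,fy=4))
for a,c,b,px in blobs(im,"red",100):
    P=depthpts(im,px); ok=im["depth"][px[:,1],px[:,0]]>0; print(a,np.median(P[ok],0))
E
```

```text
0.14521414329005053 [0.5193 0.2898 0.0827] [ 3.7609  1.4326 -8.1577] [ 0.3141 -0.8886 -0.022 ] 8.2917
1900 [0.5091 0.3683 0.0824]
3582 [0.5187 0.2933 0.1209]
421 [0.3053 0.0906 0.011 ]
168 [0.3292 0.0994 0.0111]
```

View pics/scene7.png

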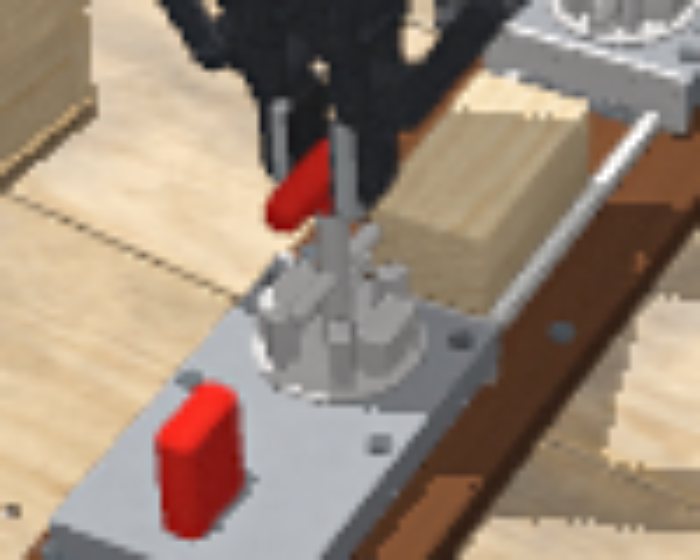

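View pics/wrist7.png

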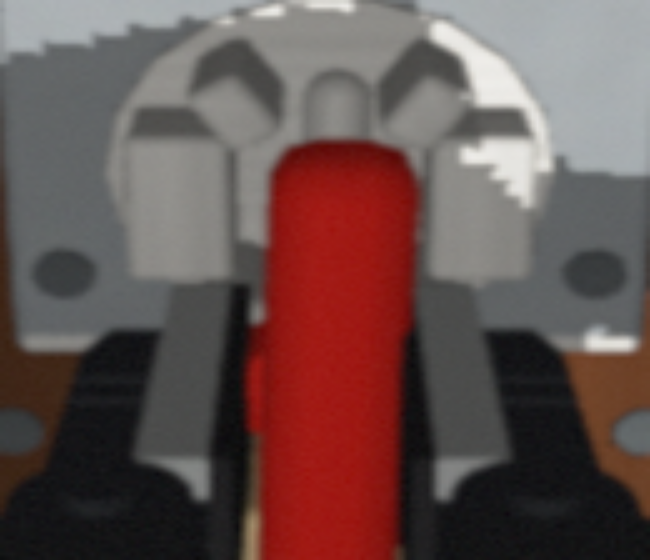

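```bash
python3 - <<'E'
from rig import *
from h import *
np.set_printoptions(precision=4,suppress=True)
j=np.array(read_qpos(),float)
for s in (28,56,84):
    k=j.copy(); k[5]-=np.radians(s); move_j(k)
    print(s,read_width(),read_ee_pos(),read_wrist_force(),read_ft_torque(),read_t())
im=get_image("scene");cv2.imwrite("pics/scene8.png",cv2.resize(im["color"][180:260,220:320,::-1],None,fx=7,fy=7))
im=get_image("wrist");cv2.imwrite("pics/wrist8.png",im["color"][:,:,::-1])
for a,c,b,px in blobs(im,"red",100):
    P=depthpts(im,px); ok=im["depth"][px[:,1],px[:,0]]>0; print(a,np.median(P[ok],0))
E
```

```text
28 0.1487706914090336 [0.5191 0.2898 0.0825] [ 3.5416  2.2139 -8.6091] [ 0.371  -0.6385  0.0147] 8.9333
56 0.1435850931041686 [0.519  0.2896 0.0825] [ 1.9658 -0.4216 -9.2397] [ 0.0945 -0.3463  0.0488] 9.475
84 0.14340215617943258 [0.519  0.2895 0.0825] [ 2.8309 -1.9037 -9.5751] [-0.1493 -0.2797 -0.0304] 10.0167
2653 [0.5049 0.3643 0.0791]
3581 [0.5143 0.2885 0.1208]
```

View pics/scene8.png

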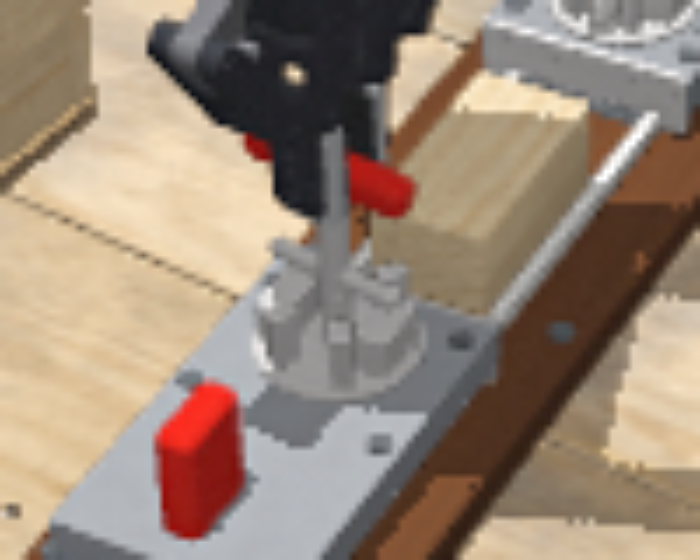

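View pics/wrist8.png

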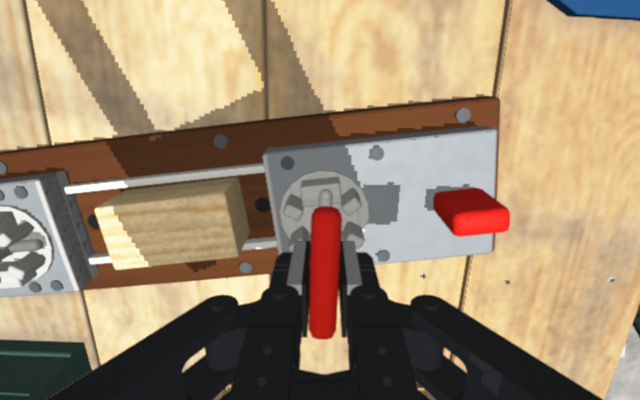

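```bash
python3 - <<'E'
from rig import *
from h import *
np.set_printoptions(precision=4,suppress=True)
p=read_ee_pos();q=read_tcp_rot()
c=move_l([p[0],p[1],0.0727],q,v=0.03,contact_N=14)
print(c,read_width(),read_ee_pos(),read_wrist_force(),read_t())
set_gripper(0.4); print(read_wrist_force())
p=read_ee_pos(); move_l([p[0],p[1],p[2]+0.09],q,v=0.15)
im=get_image("scene");cv2.imwrite("pics/scene9.png",cv2.resize(im["color"][180:260,220:320,::-1],None,fx=7,fy=7))
im=get_image("wrist");cv2.imwrite("pics/wrist9.png",im["color"][:,:,::-1])
for a,c,b,px in blobs(im,"red",100):
    P=depthpts(im,px); ok=im["depth"][px[:,1],px[:,0]]>0; m=np.median(P[ok],0);print(a,m,rect(im,px,m[2]))
print(read_t())
E
```

```text
True 0.14654137299399264 [0.5194 0.2897 0.0737] [-0.7547 -1.2766  4.7937] 10.475
[ 0.4146 -0.9852 -0.4944]
1499 [0.5167 0.2885 0.1122] (array([0.5169, 0.2885, 0.1122]), np.float64(0.058447440111534084), np.float64(0.013304011831748569), np.float64(-88.12789144497498))
1181 [0.5054 0.365  0.081 ] (array([0.5048, 0.3635, 0.081 ]), np.float64(0.034180751673973046), np.float64(0.02120018086206834), np.float64(5.2913773586476935))
11.6667
```

View pics/scene9.png

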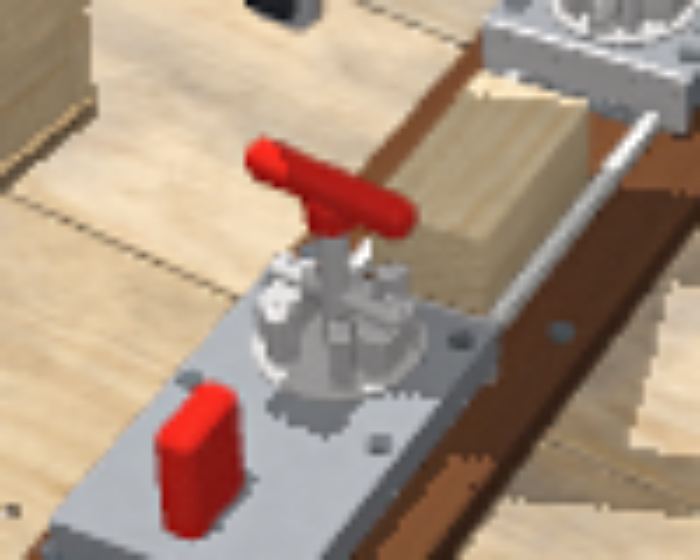

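View pics/wrist9.png

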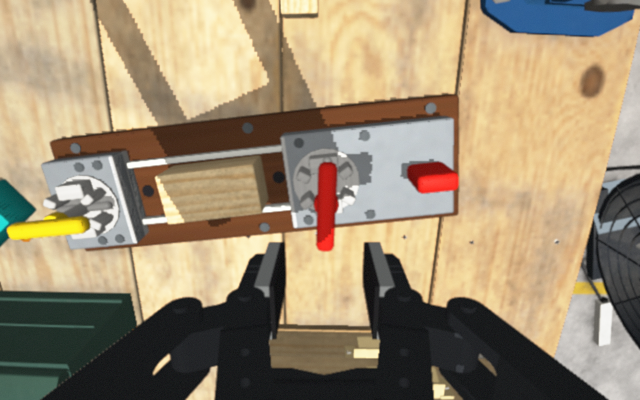

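```bash
python3 - <<'E'
from rig import *
from h import *
np.set_printoptions(precision=4,suppress=True)
q=quat(np.radians(7.5))
goto([0.5089,0.3689,0.17],q)
hold(0.1); print(read_ee_pos())
im=get_image("wrist");cv2.imwrite("pics/wrist10.png",im["color"][:,:,::-1])
for a,c,b,px in blobs(im,"red",100):
    P=depthpts(im,px); ok=im["depth"][px[:,1],px[:,0]]>0; m=np.median(P[ok],0);print(a,m,rect(im,px,m[2]))
set_gripper(0.55)
move_l([0.5089,0.3689,0.06],q,v=0.15)
c=move_l([0.5089,0.3689,0.033],q,v=0.06,contact_N=8)
print(c,read_ee_pos(),read_wrist_force())
set_gripper(0.0,80)
print(read_width(),read_ee_pos(),read_wrist_force(),read_t())
im=get_image("scene");cv2.imwrite("pics/scene10.png",cv2.resize(im["color"][180:280,220:320,::-1],None,fx=6,fy=6))
E
```

```text
[0.5089 0.3686 0.1698]
735 [0.5085 0.3725 0.0824] (array([0.5086, 0.3728, 0.0824]), np.float64(0.03423662034935289), np.float64(0.012161756153220338), np.float64(7.977823250280785))
1475 [0.519  0.2924 0.1117] (array([0.5188, 0.2953, 0.1117]), np.float64(0.05795992883378736), np.float64(0.022076389064424502), np.float64(89.2583401951234))
False [0.5087 0.3687 0.0326] [ 0.0337 -0.5233  0.7508]
0.15371552425320678 [0.5099 0.3692 0.0338] [4.1274 0.7535 1.0124] 15.3917
```

View pics/scene10.png

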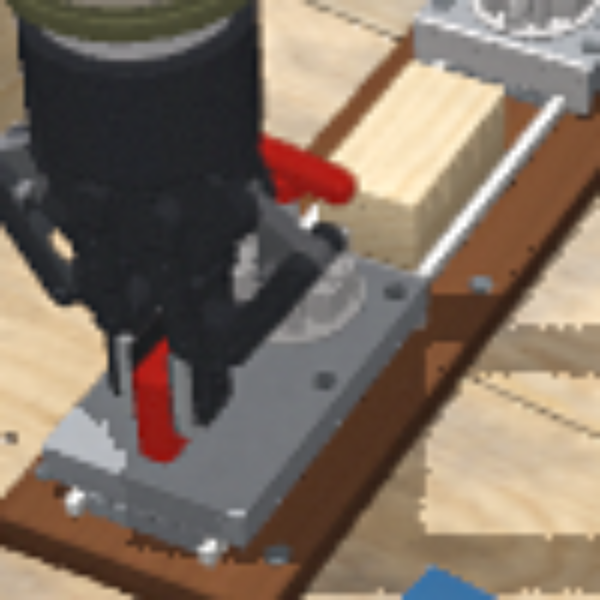

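View pics/wrist10.png

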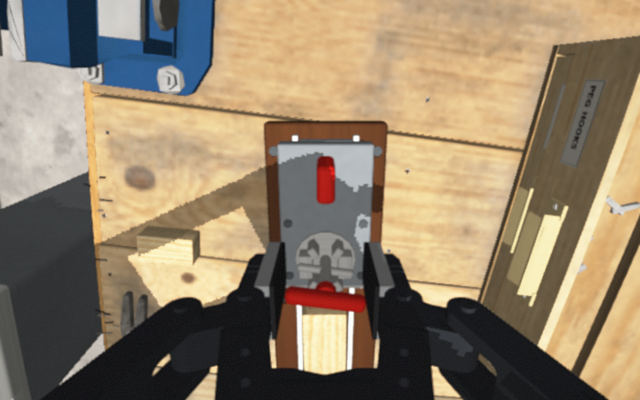

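```bash
python3 - <<'E'
from rig import *
from h import *
np.set_printoptions(precision=4,suppress=True)
q=quat(np.radians(7.5)); a=np.radians(7.5); u=np.array([np.sin(a),-np.cos(a),0])
p0=np.array(read_ee_pos())
c=move_l(list(p0+u*0.069),q,v=0.04,contact_N=18)
p=np.array(read_ee_pos());print(c,(p-p0)@u,p,read_wrist_force(),read_width(),read_t())
hold(0.3);print(read_wrist_force())
im=get_image("scene");cv2.imwrite("pics/scene11.png",cv2.resize(im["color"][150:270,220:340,::-1],None,fx=5,fy=5))
E
```

```text
True 0.05943754151366473 [0.5176 0.3103 0.0338] [0.9179 3.7635 2.0901] 0.147942258763439 16.825
[-1.5523  3.9579  5.0297]
```

View pics/scene11.png

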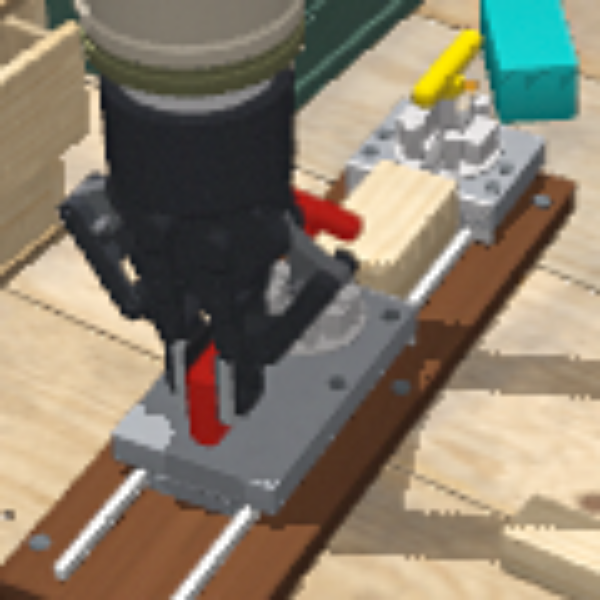

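```bash
python3 - <<'E'
from rig import *
from h import *
np.set_printoptions(precision=4,suppress=True)
q=quat(np.radians(7.5)); a=np.radians(7.5); u=np.array([np.sin(a),-np.cos(a),0])
p0=np.array(read_ee_pos())
c=move_l(list(p0+u*0.005),q,v=0.02,contact_N=20)
p=np.array(read_ee_pos());print(c,(p-p0)@u,p,read_wrist_force(),read_t())
set_gripper(0.5)
p=np.array(read_ee_pos());print(p,read_wrist_force())
move_l([p[0],p[1],0.20],q,v=0.15)
im=get_image("scene");cv2.imwrite("pics/scene12.png",cv2.resize(im["color"][150:270,220:340,::-1],None,fx=5,fy=5))
goto([0.53,0.25,0.32],q); hold(0.2)
im=get_image("wrist");cv2.imwrite("pics/wrist12.png",im["color"][:,:,::-1])
for col in("red","yellow"):
  for a,c,b,px in blobs(im,col,100):
    P=depthpts(im,px); ok=im["depth"][px[:,1],px[:,0]]>0; m=np.median(P[ok],0);print(col,a,m,rect(im,px,m[2]))
print(read_t())
E
```

```text
True -8.81819188874213e-05 [0.5176 0.3104 0.0338] [0.4486 3.1933 1.5879] 17.4
[0.5173 0.3102 0.0335] [-0.0669  0.9658  0.1059]
red 275 [0.5168 0.3088 0.0825] (array([0.5166, 0.3088, 0.0825]), np.float64(0.02721112581257731), np.float64(0.010661598039863038), np.float64(7.587636204988308))
red 557 [0.5271 0.2314 0.1123] (array([0.5274, 0.2331, 0.1123]), np.float64(0.05681054059216336), np.float64(0.015044087823265245), np.float64(89.48635244331508))
red 745 [0.3091 0.0619 0.011 ] (array([0.3135, 0.0619, 0.011 ]), np.float64(0.09541139819837464), np.float64(0.03253071927877205), np.float64(-6.478578964253441))
yellow 2679 [0.7655 0.2694 0.2106] (array([0.7733, 0.267 , 0.2106]), np.float64(0.09878640150684642), np.float64(0.037003493391319), np.float64(57.75305990269011))
yellow 336 [0.5454 0.09   0.0978] (array([0.5461, 0.0902, 0.0978]), np.float64(0.05927893402652791), np.float64(0.013167594495379097), np.float64(12.001665202007722))
19.9583
```

View pics/scene12.png

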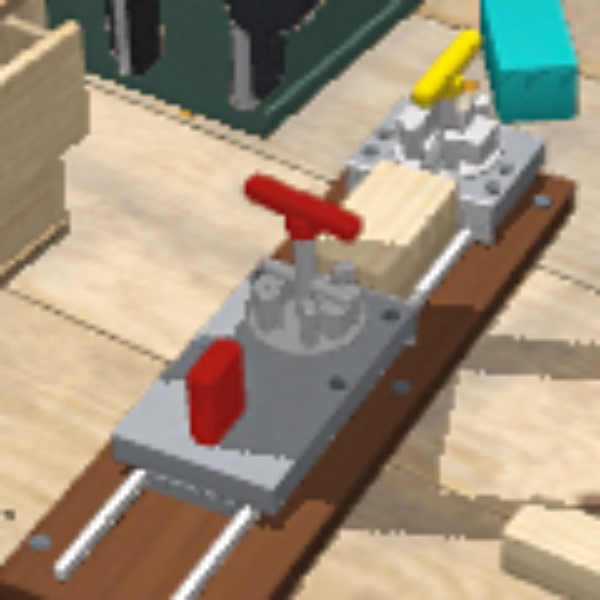

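View pics/wrist12.png

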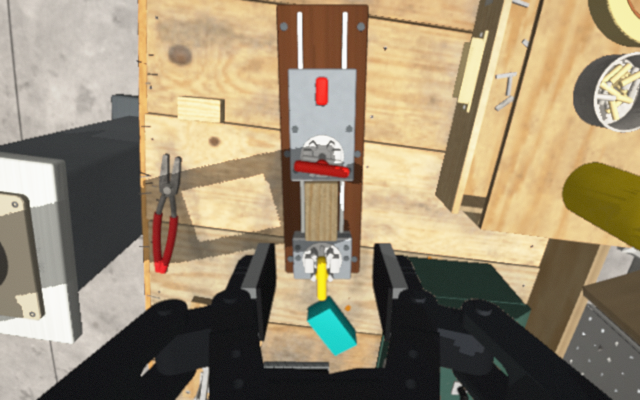

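```bash
python3 - <<'E'
from rig import *
from h import *
np.set_printoptions(precision=4,suppress=True)
q=quat(np.radians(7.5)); a=np.radians(7.5); u=np.array([np.sin(a),-np.cos(a),0])
f=np.array([0.5168,0.3098,0.0]); s=f-u*0.042
goto(list(s+[0,0,0.15]),q)
set_gripper(0.0,50)
move_l(list(s+[0,0,0.037]),q,v=0.12)
print(read_ee_pos(),read_wrist_force())
c=move_l(list(f-u*0.016+[0,0,0.037]),q,v=0.03,contact_N=10)
p=np.array(read_ee_pos());print(c,(f-p)@u,read_wrist_force(),read_t())
b=p.copy()
for k in range(1,7):
    move_l(list(b+u*0.0006*k),q,v=0.02)
    F=np.array(read_wrist_force());p=np.array(read_ee_pos());print(k,(p-b)@u*1000,F@u,read_t())
    if F@u<-18: break
im=get_image("scene");cv2.imwrite("pics/scene13.png",cv2.resize(im["color"][150:270,220:340,::-1],None,fx=5,fy=5))
E
```

```text
[0.5121 0.3519 0.0381] [0.4272 0.5865 0.2509]
True 0.026068269405418697 [-0.9785  2.614   1.583 ] 22.95
1 0.07651465036450746 -5.160422774040303 23.2
2 0.06055789291737142 -6.689264032739404 23.45
3 0.07853741768291 -10.603629645477959 23.7
4 0.07478460143730785 -12.871934301567423 23.95
5 0.09133620287647003 -15.935504937802007 24.2
6 0.12986946427413765 -18.91073790031429 24.45
```

View pics/scene13.png

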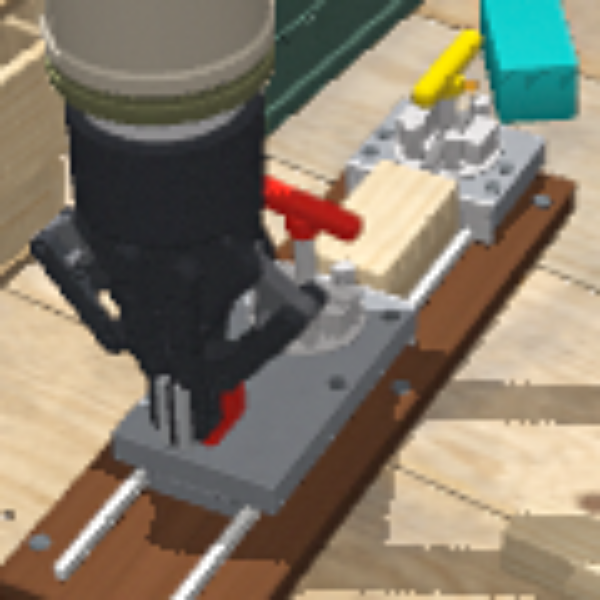

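Pushing with 19 N moved the stop by only about 0.1 mm, so the offcut is snug. Next I retreat, do a last check and hand in.

```bash
python3 - <<'E'
from rig import *
from h import *
np.set_printoptions(precision=4,suppress=True)
q=quat(np.radians(7.5)); a=np.radians(7.5); u=np.array([np.sin(a),-np.cos(a),0])
p=np.array(read_ee_pos()); move_l(list(p-u*0.02),q,v=0.08)
p=np.array(read_ee_pos()); move_l(list(p+[0,0,0.2]),q,v=0.2)
hold(0.2)
im=get_image("scene");cv2.imwrite("pics/scene14.png",cv2.resize(im["color"][150:270,220:340,::-1],None,fx=5,fy=5))
for a,c,b,px in blobs(im,"red",50):
    P=depthpts(im,px); ok=im["depth"][px[:,1],px[:,0]]>0; m=np.median(P[ok],0)
    if .48<m[0]<.57: print(a,m,P[ok].max(0))
print(read_t(),read_wrist_force())
E
```

```text
150 [0.5242 0.2361 0.1097] [0.5548 0.2416 0.1147]
179 [0.511  0.318  0.0701] [0.5218 0.3279 0.0849]
26.3417 [ 0.035   0.6866 -0.4678]
```

View pics/scene14.png

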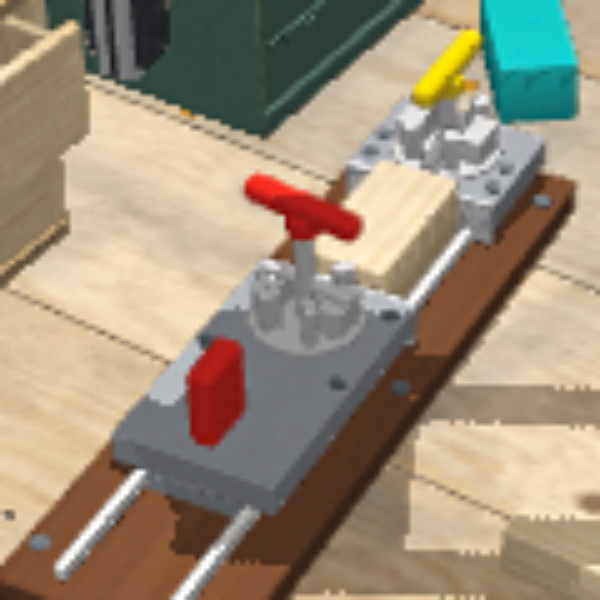

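```bash
python3 -c "
from rig import *
close_job()"
```

```text
the job is handed in; nothing more can be done
```

The job is done and handed in at about 26 s of the 43 s allowed; handing in reports no verdict.

**Red pin:** I pulled the T-handle up about 24 mm, turned it about 84° and lowered it. It rests about 15 mm above locked, with the bar top measured at 0.112 m. It was still out after the slide.

**Red stop:** I gripped the fin and slid it 59.4 mm until it met the offcut. I then pushed behind the fin with 19 N and it moved only about 0.1 mm, so the offcut is snug. The camera put the fin 219 to 220 mm from the yellow axis, against the stated 222 mm. The difference is about the size of the camera calibration error.

**Yellow pin:** I never touched it. It is still down, with its bar top at 0.098 m.

**What disagreed along the way:**
- The first grasp closed on air. In the pictures the real fingertips sit about 22 mm above the reported TCP. I corrected for that by going lower, and the later grasps held.
- In the first slide, and in a second nudge, the contact stop tripped but the force then read only about 4 N. That is why I added the separate push test.

At hand-in the gripper was clear of everything.

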